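# Unhook the parts basket and stand it on the counting scale

### The arm

A 7-joint arm with a two-finger parallel gripper is mounted at the origin on the work surface. World frame = base frame: x ahead of the robot, y to its left, z up, the work surface at z = 0. Lengths are in mm, angles in degrees, forces in N, time in s.
With the tool pointing down it reaches from about 425 to 875 mm from the base axis. Payload 9.9 kg.
Tool frame: the origin (TCP) lies midway between the tips of the shut fingers; the grasp point (between the pads) lies bot.grip_depth behind it (bot.grip_depth is the distance from the TCP to the grasp point, in mm); z points along the fingers, y is the line along which they close (so a half turn about z gives the same grasp; the last joint's range is limited). The gripper opens to 85 mm and grips with 20 to 120 N. Pads are 22 mm wide; open, the fingers measure 114 mm over their backs; the gripper's body (76 mm by 85 mm) begins 54 mm behind the grasp point. The pads swing forward as they close: fully open they stand 13 mm farther back than shut.
Start: joints at [-82.036, 32.985, 1.427, 82.34, -0.859, 64.687, -3.237], TCP at [149.141, 658.32, 195.189] pointing down, gripper open.
Joint ranges: [-157.87, 157.87], [-19.46, 123.44], [-87.15, 90], [11.01, 140.99], [-62.26, 242.26], [9.8, 113.94], [-161.44, 161.44]. Speed limits (degrees/s): [127.2, 127.2, 172.46, 172.46, 180, 180, 180].

### API

Orientations are given as [roll, pitch, yaw] about the fixed x, y, z axes, in that order (R = Rz(yaw) Ry(pitch) Rx(roll)).
In Python, from plant import sensors, imaging, workorder, bot gives the robot as it stands.
- The arm moves only by the tool jog_arm, never from a script. Its argument "motion" is a list of rows, each a list of 5 numbers: the shift along the tool's x, y, z in units of 50 mm (1.0 is 50 mm), then the turn about the tool's z in degrees, then the opening, from 0 (shut) to 1 (fully open). In form: [[dx, dy, dz, twist, fingers], ...]. A call has 1 to 12 rows; each row is the pose to reach, as a shift and turn from the pose commanded when the call began, along the tool's axes at that moment; what a row does not reach only later rows make up. A row lasts 1/8 s, in which the tool goes at most 62.5 mm and 10.7 degrees, less where a joint would pass 70% of its speed; a pose out of reach is approached as far as the arm can. A call with a gripper value outside its range is refused whole. The fingers move at their own pace and stop on an object; the grip force is fixed at half the most. Time passes only in rows, so rows that repeat a pose let the fingers close. It gives the time, the measured TCP pose, the force, the opening and the grip force at its end, in the units of the state.
- sensors.get_state(): the state, without advancing time (a new reading comes with each control period).
- imaging.get_image(name): name is "scene" or "top" or "wrist"; returns a dict with "pixels" (480x640x3 uint8, red, green, blue), "depth" (480x640 float32, mm along the optical axis (not along the pixel's ray), 0 where there is no reading), "fx", "fy", "cx", "cy" (pixels), "R" (3x3) and "t" (3): a world point X has camera coordinates R X + t. Camera axes: x right, y down, z forward; pixel columns grow to the right and rows downward; lengths in mm; the calibration is good to about 2 mm. A picture is of the moment at which its call begins.
- workorder.finish_job(): hands the job in; it is judged then, once.
The state is a dict: "t": time; "q": joint angles; "qd": joint speeds; "tau": joint torques, N m; "tool_pos": TCP position; "ee_rot": TCP orientation; "wrist_force": force on the tool from outside, world axes, zero at the start; "ft_torque": the same for the moment, N m; "width": opening from 0.0 (shut) to 1.0 (fully open); "gripper_force": force on a finger pad.
Only numpy, scipy, OpenCV 4.12 (cv2) and the standard library are available. Lean on these libraries where they do the work, as an engineer would, in place of code of your own. Each camera call takes 0.05 s, during which the arm holds its last target. There are 200 camera calls.

### The job

Take the empty parts basket off its deep hook and stand it upright in the middle of the counting scale's steel platform to be tared. Raise it gently against the sprung keeper above the hook only until the bail clears the upturned tip, then draw it straight out, away from the post. Keep the basket level throughout, never press or pull hard on the rack, set the basket down gently, and leave the other things on the bench where they are.

Things in the scene. Friction and masses are not known exactly. Their poses are not given: they have to be found in the camera images.
- basket: empty grey plastic parts basket, 140 (x) x 100 (y) mm, walls 50 mm high (front wall 38), 0.14 to 0.28 kg. Origin: centre of its underside, z up. A steel bail stands up at its back (+x), an upright grip tab in its middle. It hangs by the bail with its back wall against the post
- grip (a point): point to grip on the tab: tab centre, at basket x = -20, y = 0, 88 mm above the underside. The tab is 44 mm (x) x 14 mm (y) and reaches 100 mm above the underside. Close the fingers along the basket's y; a firm grip (100 N) is safe and keeps the basket from pitching
- bail (a point): middle of the bail's bar, on its centre line: basket x = +56 mm, 145 mm above the underside. The bail is an inverted U of 8 mm round steel bar, 96 mm wide; the bar runs along the basket's y
- rack: aluminium post fixed on the bench, 40 mm wide, 322 mm high, with a half-round front (24 mm wide) and the deep hook on it. Origin: on the bench at the foremost line of that front; -x is the way the hook points and the way out. More than 12 N between basket and rack is too much
- saddle (a point): where the bail's bar rests: top of two short prongs (181 mm above the bench) that stick out 22 mm from the post's front; the point is 14 mm in front of it. The prongs are rubber-mounted and sink about 1 mm under the basket (2 N per mm, at most 4 mm)
- tip_lowest (a point): the hook's upturned tip, an upright steel blade 10 mm wide and 4 mm thick, between rack x = -19 and -23 mm in front of the bar. It is height-adjustable: its top edge is 24 to 60 mm above the saddle, different each time and not reported: feel for it. This point is the middle of the top edge at its lowest setting
- keeper_lowest (a point): sprung keeper plate above the tip, 30 mm wide, rack x = -3 to -30 mm; this point: middle of its underside at the lowest setting. It rides with the tip, resting 4 mm above the tip's top edge, so the lifted 8 mm bar touches it 4 mm before clearing the tip. It yields upward with 2.7 N at first touch, 0.4 N more per mm, and stops hard after 8 mm
- scale: white counting scale, fixed, base 300 x 230 mm and 43 mm high, with a 210 x 210 mm steel platform. Origin: on the bench below the platform's centre; the display lies on the -x side
- platform (a point): centre of the platform's top, 55 mm above the bench; stand the basket with its underside here, any yaw. The platform gives a little: 2.5 N per mm, about 1 mm under the basket, at most 6 mm
- spool: empty black spool, 70 mm across, 50 mm high, standing; leave alone. Origin: centre of its underside
- jar: small white jar, 60 mm across, 80 mm high; leave alone. Origin: centre of its underside
- connector: black connector housing, about 65 x 28 x 27 mm; leave alone. Origin: its underside
Things that resemble listed ones, but are neither listed nor needed, are in the scene too. What is shaped like the basket but red is not meant.

How it is judged:
By the outcome, as a careful person would: the job done as asked, in the order asked, and still so for the second after the job is handed in, with the robot touching nothing.
It also fails if it takes over 48 s, if anything falls off the work surface, if the arm or the gripper's body presses on something with over 40 N, if the wrist force passes 120 N, or if a joint passes its speed limit or range.

## Working session

There is one attempt and no reset: what is moved stays moved. The work goes in short steps, Python scripts to look and compute and a tool call to move; the robot and the scene stay as the last step left them, time stands still between calls to the robot, and variables do not carry over. Pictures are saved under pics/ and viewed, at most 10 in all, crops included, and the job is handed in when it is done.

Besides the shell and the picture viewer there is one more tool, called after ">>>" by a JSON object that holds its "api" and its "payload", one argument or row to a line. jog_arm: Moves the arm, as the interface text tells. Its arguments: {"type":"object","properties":{"motion":{"type":"array","items":{"type":"array","items":{"type":"number"}}}},"required":["motion"]}

```bash
mkdir -p pics; ls; python3 - <<'E'
from plant import sensors, imaging, workorder, bot
import cv2,numpy as np
s=sensors.get_state();print(s['t'],s['tool_pos'],s['ee_rot'],s['width'],s['wrist_force'],bot.grip_depth)
for n in ("scene","top"):
    d=imaging.get_image(n);np.savez(f"pics/{n}0.npz",**d);cv2.imwrite(f"pics/{n}0.png",d['pixels'][...,::-1])
    print(n,d['fx'],d['cx'],d['cy'],(-d['R'].T@d['t']).round(),d['R'].round(2).tolist(),(d['depth']>0).mean())
E
```

```text
pics
0.0 [149.02615443 657.78702887 194.32499977] [-1.79901017e+02  4.55797969e-03  1.67236972e+02] 1.0014528815569297 [-0.75768643 -0.31391696  0.13788221] 18.700000000000003
scene 604.0238268357979 312.5658847599682 235.747159880646 [1142. -823. 1062.] [[0.77, 0.64, 0.02], [0.45, -0.52, -0.72], [-0.45, 0.57, -0.69]] 0.9923111979166667
top 536.1354933653166 319.5276797248594 243.0585298600923 [ 487.  -67. 1251.] [[-0.02, -1.0, -0.0], [-1.0, 0.02, -0.07], [0.07, 0.0, -1.0]] 0.9961490885416666
```

View pics/scene0.png

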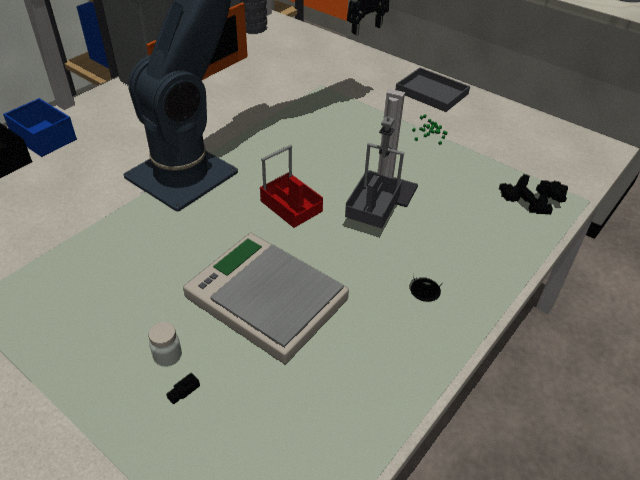

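View pics/top0.png

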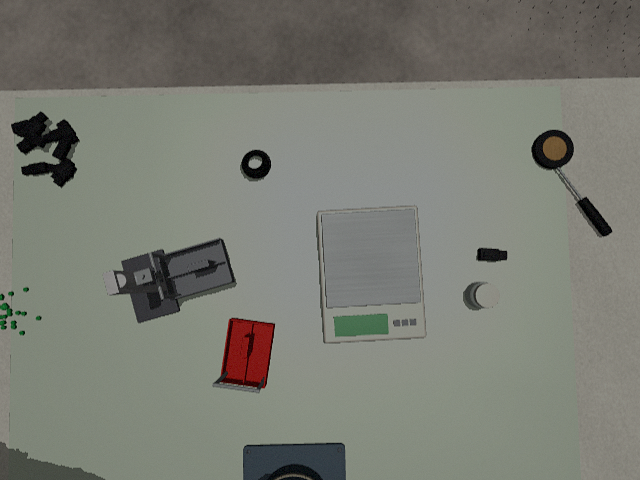

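Candidates for the basket:
- Dark grey basket on the hook, top (200,268), scene (375,195). This matches the description.
- Red basket, top (248,353). Excluded by the task.
- Flat grey tray behind, scene (432,88). It has no bail and isn't on the hook.

I choose the grey one on the hook. Next I'll measure it and check a close crop.

```bash
cat > h.py <<'E'
import numpy as np,cv2
def load(n):
    return dict(np.load(f"pics/{n}.npz"))
def cloud(d):
    v,u=np.mgrid[:480,:640];z=d['depth'].astype(float)
    c=np.stack([(u-d['cx'])*z/d['fx'],(v-d['cy'])*z/d['fy'],z],-1)
    return (c-d['t'])@d['R']      # R^T (c-t)
def proj(d,X):
    c=np.asarray(X,float)@d['R'].T+d['t'];return np.stack([d['fx']*c[...,0]/c[...,2]+d['cx'],d['fy']*c[...,1]/c[...,2]+d['cy']],-1)
def rect(P):
    return cv2.minAreaRect(P[:,:2].astype(np.float32))
E
python3 - <<'E'
from h import *
d=load("top0");P=cloud(d)
Q=P[200:340,95:250].reshape(-1,3)
h,e=np.histogram(Q[:,2],bins=np.arange(-5,340,10))
print([(int(a),int(b)) for a,b in zip(e,h) if b])
for lo,hi in((78,96),(125,150),(176,194),(194,260),(300,340),(20,60)):
    m=Q[(Q[:,2]>lo)&(Q[:,2]<hi)]
    if len(m)>4: print(lo,hi,len(m),m.mean(0).round(1),rect(m),np.percentile(m[:,2],[5,50,95]).round(1))
S=P[195:350,310:435].reshape(-1,3)
for lo,hi in((35,48),(50,62)):
    m=S[(S[:,2]>lo)&(S[:,2]<hi)];print('scale',lo,len(m),rect(m),np.median(m[:,2]))
print('bench',np.median(P[350:420,450:550,2]))
a=d['pixels'][190:340,80:280,::-1];b=load("scene0")['pixels'][80:240,310:470,::-1]
a=cv2.resize(a,(400,300),interpolation=2);b=cv2.resize(b,(400,400),interpolation=2)
o=np.zeros((400,800,3),np.uint8);o[:300,:400]=a;o[:,400:]=b;cv2.imwrite("pics/crop.png",o)
E
```

```text
[(-5, 14267), (5, 2214), (15, 209), (25, 39), (35, 1964), (45, 270), (55, 156), (65, 226), (75, 175), (85, 256), (95, 50), (105, 34), (115, 28), (125, 58), (135, 146), (145, 22), (155, 28), (165, 41), (175, 87), (185, 136), (195, 23), (205, 15), (215, 21), (225, 21), (235, 107), (245, 26), (255, 113), (265, 185), (275, 52), (285, 51), (295, 45), (305, 140), (315, 288), (325, 13)]
78 96 374 [509.4 221.1  86.8] ((450.2106018066406, 203.93658447265625), (230.1217803955078, 173.6157989501953), 16.543392181396484) [79.2 87.2 93.2]
125 150 219 [513.  209.3 137. ] ((498.4242248535156, 232.21481323242188), (127.84637451171875, 87.75601959228516), 81.94035339355469) [128.3 137.4 146.9]
176 194 218 [499.1 261.  185.5] ((501.0479431152344, 259.64788818359375), (54.40608215332031, 83.5943832397461), 73.20093536376953) [178.7 186.  190.9]
194 260 233 [490.4 270.3 233.4] ((495.47052001953125, 275.4122009277344), (40.122413635253906, 63.935401916503906), 15.069609642028809) [200.9 238.3 257.1]
300 340 470 [490.6 290.8 317.5] ((491.84674072265625, 289.958251953125), (40.18484878540039, 34.81937789916992), 15.715828895568848) [304.4 320.5 324.5]
20 60 2350 [510.2 207.3  42. ] ((451.708251953125, 204.71990966796875), (223.21287536621094, 176.01194763183594), 17.058534622192383) [36.8 41.3 52.5]
scale 35 4497 ((498.2950134277344, -180.42608642578125), (300.0859680175781, 229.83541870117188), 2.047126054763794) 42.48225505724034
scale 50 8516 ((501.0441589355469, -180.5239715576172), (274.452392578125, 210.27378845214844), 2.053551197052002) 54.389824762821135
bench -0.7446316711325693
```

View pics/crop.png

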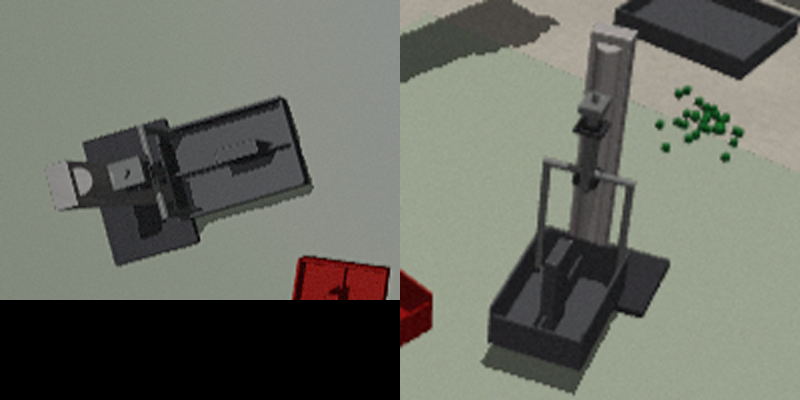

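The crop shows the dark grey basket hanging by its bail on the hook, with the tab upright in its middle at crop (245,152), which is about top (203,266). The red basket at crop (345,280) is separate. Next I'll refine the tab, yaw and post positions.

```bash
python3 - <<'E'
from h import *
d=load("top0");P=cloud(d);px=d['pixels'].astype(int)
sub=P[200:340,95:250].reshape(-1,3);
def sel(lo,hi,c,r): 
    m=(sub[:,2]>lo)&(sub[:,2]<hi)&(np.hypot(sub[:,0]-c[0],sub[:,1]-c[1])<r);return sub[m]
t=sel(132,146,(515,200),45);print('tab',len(t),rect(t),np.median(t,0).round(1))
# floor+walls of basket, z 30..100, off the base plate
b=sel(34,100,(516,197),95);print('basket',len(b),rect(b))
f=sel(36,46,(516,195),75);print('floor',len(f),rect(f),np.median(f[:,2]))
p=sel(316,328,(492,290),40);print('post',len(p),rect(p),np.median(p[:,2]))
ba=sel(180,194,(500,261),60);print('bail',len(ba),rect(ba),np.median(ba,0).round(1)); 
v=np.linalg.svd(ba[:,:2]-ba[:,:2].mean(0))[2][0];print('bail dir',np.degrees(np.arctan2(v[1],v[0])))
k=sel(225,290,(495,272),40)
for lo in range(225,290,5):
    m=k[(k[:,2]>=lo)&(k[:,2]<lo+5)]
    if len(m)>3: print(lo,len(m),m.mean(0).round(1),[round(x,1) for x in rect(m)[1]],round(rect(m)[2],1))
# scene view check: tab & keeper
e=load("scene0");E=cloud(e)[80:240,310:470].reshape(-1,3)
m=(E[:,2]>130)&(E[:,2]<146)&(np.hypot(E[:,0]-515,E[:,1]-200)<40);print('scene tab',m.sum(),rect(E[m]),E[m].mean(0))
m=(E[:,2]>180)&(E[:,2]<194)&(np.hypot(E[:,0]-500,E[:,1]-261)<60);print('scene bail',m.sum(),rect(E[m]),E[m].mean(0))
m=(E[:,2]>200)&(E[:,2]<290)&(np.hypot(E[:,0]-495,E[:,1]-272)<30)
print(np.histogram(E[m][:,2],bins=np.arange(200,295,5)))
E
```

```text
tab 147 ((522.091064453125, 187.1428680419922), (14.147741317749023, 43.68496322631836), 14.804595947265625) [521.6 186.8 137.4]
basket 2960 ((514.7728271484375, 213.7164306640625), (100.44302368164062, 154.48204040527344), 15.309775352478027)
floor 1812 ((516.3341064453125, 203.61476135253906), (97.66605377197266, 133.30612182617188), 15.265457153320312) 41.004936712684255
post 294 ((490.18798828125, 295.7767333984375), (40.077354431152344, 22.78769874572754), 15.266080856323242) 322.0654568103389
bail 191 ((501.0479431152344, 259.64788818359375), (54.40608215332031, 83.5943832397461), 73.20093536376953) [491.7 258.1 186.4]
bail dir -168.42152692111526
225 12 [484.  287.4 227.8] [20.2, 42.4] 78.9
230 9 [486.3 280.7 232.4] [48.6, 39.2] 77.5
235 71 [495.8 257.  238. ] [36.1, 63.7] 14.4
240 36 [492.8 262.5 241.5] [37.5, 55.7] 14.8
245 11 [495.  281.1 246.9] [49.4, 30.5] 66.5
250 15 [482.5 286.9 252.1] [20.2, 42.9] 83.1
255 19 [494.9 273.9 257.8] [39.5, 60.8] 14.6
260 94 [496.7 263.8 263.3] [41.8, 56.8] 3.5
265 157 [498.9 261.3 266.9] [40.2, 51.3] 5.8
270 28 [495.7 273.3 272.5] [38.3, 40.2] 84.6
275 32 [490.5 277.4 277. ] [36.5, 41.8] 83.8
280 20 [490.  280.  282.1] [38.6, 14.7] 13.1
285 29 [490.9 281.7 287.5] [20.1, 41.2] 87.4
scene tab 87 ((522.7412109375, 185.47979736328125), (14.335811614990234, 45.68988037109375), 14.428956985473633) [523.64979619 182.76968033 137.13076353]
scene bail 199 ((498.7454833984375, 259.8596496582031), (84.31822204589844, 66.74947357177734), 44.01007843017578) [502.85282551 264.2746765  186.38721345]
(array([24, 23, 24, 20, 16, 20, 11, 43, 50, 19, 17, 20, 47, 66, 41, 26, 40,
       26]), array([200, 205, 210, 215, 220, 225, 230, 235, 240, 245, 250, 255, 260,
       265, 270, 275, 280, 285, 290]))
```

>>> {"api": "jog_arm", "payload": {
  "motion": [
    [0,0,-1,0,1],
    [0,0,-2,0,1],
    [0,0,-3,0,1],
    [0,0,-3.8,0,1],
    [-0.6,-0.5,-3.8,4,1],
    [-1.4,-1.1,-3.8,10,1],
    [-2.2,-1.8,-3.8,16,1],
    [-3.0,-2.4,-3.8,22,1],
    [-3.8,-3.1,-3.8,28,1],
    [-4.6,-3.7,-3.8,34,1],
    [-5.3,-4.3,-3.8,40,1],
    [-5.8,-4.7,-3.8,44,1]
  ]
}}

```text
t: 1.6
tool_pos: [381.2, 362.8, 385.2]
ee_rot: [-180.0, 0.0, 123.0]
wrist_force: [-0.2, 0.1, 0.5]
width: 1.003
gripper_force: 0.0
```

```bash
python3 - <<'E'
from h import *
# platform by colour inside the scale
d=load("top0");hsv=cv2.cvtColor(d['pixels'],cv2.COLOR_RGB2HSV)
P=cloud(d)
print([hsv[r,370].tolist()+P[r,370].round(0).tolist() for r in (207,209,212,260,300,304,308,312,318,325,338)])
g=d['pixels'].mean(2)
m=((P[...,2]>50)&(P[...,2]<60)&(hsv[...,1]<25)&(g<185)).astype(np.uint8);m[:, :300]=0;m[:,440:]=0;m[:195]=0;m[350:]=0
m=cv2.morphologyEx(m,cv2.MORPH_OPEN,np.ones((5,5)));c=max(cv2.findContours(m,0,2)[0],key=cv2.contourArea)
r=cv2.minAreaRect(c);print(r)
# corners at z=55
b=cv2.boxPoints(r);ray=np.c_[(b[:,0]-d['cx'])/d['fx'],(b[:,1]-d['cy'])/d['fy'],np.ones(4)]@d['R'];o=-d['R'].T@d['t']
X=o+ray*((55-o[2])/ray[:,2])[:,None];print(X.round(1),X.mean(0),np.linalg.norm(np.diff(X,axis=0),axis=1))
E
```

```text
[[45, 8, 126, 656.0, -187.0, -2.0], [26, 15, 133, 644.0, -182.0, 46.0], [90, 2, 123, 637.0, -182.0, 50.0], [75, 4, 121, 529.0, -179.0, 51.0], [70, 6, 125, 440.0, -175.0, 57.0], [90, 5, 110, 431.0, -176.0, 54.0], [43, 16, 144, 422.0, -176.0, 43.0], [41, 14, 143, 413.0, -176.0, 43.0], [65, 91, 112, 400.0, -175.0, 47.0], [68, 88, 107, 384.0, -175.0, 48.0], [24, 18, 140, 355.0, -175.0, 40.0]]
((370.2369079589844, 258.2646179199219), (93.63339233398438, 93.52245330810547), 86.8201675415039)
[[ 634.2  -71.1   55. ]
 [ 641.3 -280.9   55. ]
 [ 432.4 -285.4   55. ]
 [ 425.4  -78.    55. ]] [ 533.32324158 -178.83246353   55.        ] [209.98910649 209.00673235 207.47595812]
```

>>> {"api": "jog_arm", "payload": {
  "motion": [
    [-0.6,0.05,0,2,1],
    [-1.4,0.15,0,5,1],
    [-2.2,0.22,0,8,1],
    [-3.0,0.3,0,11,1],
    [-3.7,0.37,0,14,1],
    [-4.2,0.42,0,16.5,1],
    [-4.48,0.45,0,17.8,1],
    [-4.48,0.45,0.5,17.8,1],
    [-4.48,0.45,1.2,17.8,1],
    [-4.48,0.45,1.8,17.8,1],
    [-4.48,0.45,2,17.8,1],
    [-4.48,0.45,2,17.8,1]
  ]
}}

```text
t: 3.1
tool_pos: [521.5, 190.4, 285.3]
ee_rot: [-180.0, -0.0, 105.5]
wrist_force: [0.3, 0.3, 1.2]
width: 0.999
gripper_force: 0.0
```

```bash
cat > look.py <<'E'
import sys
from h import *
from plant import sensors, imaging
n,c=sys.argv[1:3]
d=imaging.get_image(c);np.savez(f"pics/{n}.npz",**d);cv2.imwrite(f"pics/{n}.png",d['pixels'][...,::-1])
s=sensors.get_state();print(s['t'],s['tool_pos'].round(1) if hasattr(s['tool_pos'],'round') else s['tool_pos'],s['ee_rot'],s['wrist_force'])
E
python3 look.py w1 wrist; python3 - <<'E'
from h import *
P=cloud(load("w1"));s=P.reshape(-1,3)
def sel(lo,hi,c,r): 
    m=(s[:,2]>lo)&(s[:,2]<hi)&(np.hypot(s[:,0]-c[0],s[:,1]-c[1])<r);return s[m]
for n,a in (('tab',(131,146,(522,187),40)),('keep',(225,300,(500,265),40)),('bail',(180,194,(502,260),60))):
    m=sel(*a);print(n,len(m),rect(m) if len(m)>3 else '',np.percentile(m[:,2],[5,50,95]) if len(m) else '')
E
```

```text
3.15 [522.  190.3 286. ] [ 1.79953667e+02 -8.45833225e-03  1.05454700e+02] [-0.36140968 -0.00292487  1.14337616]
tab 601 ((522.9110717773438, 184.84718322753906), (13.293400764465332, 43.65266799926758), 15.162095069885254) [136.75235394 138.19344666 139.44131888]
keep 2877 ((498.6896057128906, 263.95513916015625), (39.42158889770508, 44.2784309387207), 15.383505821228027) [240.22914295 266.11220388 286.33448913]
bail 801 ((499.2355651855469, 269.564208984375), (95.6903076171875, 33.26482391357422), 15.234591484069824) [184.65551849 187.12514482 188.70224193]
```

View pics/w1.png

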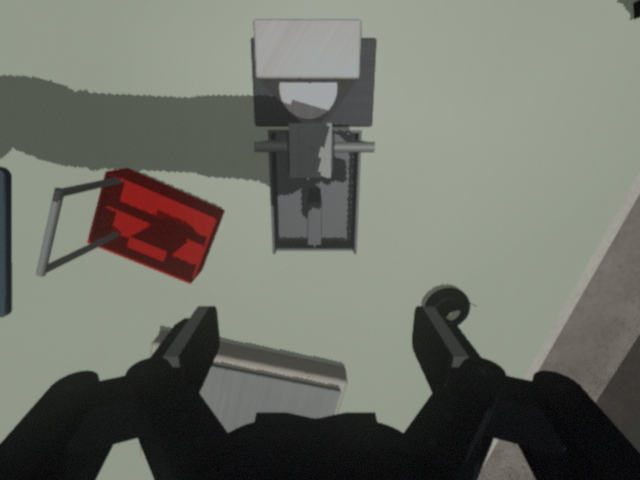

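The wrist view shows the tab at (315,225), the bail at (315,147), the keeper at about (310,150) and the red decoy well to the left. The camera sits on the post side, so I'll check its clearance.

```bash
python3 - <<'E'
from h import *
from plant import sensors
d=load("w1");s=sensors.get_state();o=-d['R'].T@d['t'];u=np.array([-np.sin(np.radians(15.2)),np.cos(np.radians(15.2)),0])
print('cam',o.round(1),'fwd of tcp',(o-np.array(s['tool_pos']))@u,d['R'][2].round(2),np.round(s['q'],1))
# profile of rack: extent along -x from grip, by height
P=cloud(d).reshape(-1,3);g=np.array([522.5,186,0]);r=P-g;a=r@u;w=r@np.array([u[1],-u[0],0])
for lo in range(150,330,10):
    m=(P[:,2]>=lo)&(P[:,2]<lo+10)&(abs(w)<50)&(a<130)
    if m.sum()>5: print(lo,m.sum(),'a',np.percentile(a[m],[0,2,98]).round(1),'w',np.percentile(w[m],[2,98]).round(1))
E
```

```text
cam [501.3 265.3 464.4] fwd of tcp 77.79262472804498 [ 0.08 -0.29 -0.95] [-42.3  20.1  25.2  92.9  -9.   69.    0.3]
150 11 a [ 77.9  77.9 103.4] w [-43.4  43.8]
160 7 a [ 78.   78.  103.2] w [-44.3  15.9]
170 6 a [103.1 103.1 103.2] w [12.3 16.1]
180 794 a [70.1 70.2 78. ] w [-47.3  46.2]
190 9 a [ 94.   95.5 103.4] w [ 7.8 16.9]
200 13 a [ 92.2  92.3 103.3] w [-15.4  16.3]
210 10 a [103.1 103.1 103.3] w [-15.8  16.5]
220 20 a [ 91.   91.1 103.4] w [-22.1  17. ]
230 116 a [ 59.7  60.3 103.3] w [-21.   15.3]
240 104 a [ 59.8  60.5 103.3] w [-21.2  16.1]
250 28 a [ 89.9  90.  103.4] w [-22.1  16.3]
260 2258 a [59.3 60.  90.1] w [-14.3   9.2]
270 165 a [ 70.3  70.8 103.3] w [-21.5  15.9]
280 91 a [ 89.2  89.2 103.3] w [-21.6  16.5]
290 107 a [ 89.2  89.3 103.4] w [-22.1  16.6]
300 138 a [ 89.2  89.3 103.4] w [-21.7  16.3]
310 2017 a [ 89.1  90.2 103.3] w [-18.   12.5]
320 6427 a [102.9 103.4 122.7] w [-21.8  16.3]
```

```bash
python3 look.py s1 scene; python3 - <<'E'
import cv2;a=cv2.imread("pics/s1.png")[0:260,260:520];cv2.imwrite("pics/s1c.png",cv2.resize(a,(600,600),interpolation=2))
E
```

```text
3.2 [522.2 190.3 286.4] [ 1.79907755e+02 -1.35090834e-02  1.05447992e+02] [-0.36914087  0.10811945  1.74722194]
```

View pics/s1c.png

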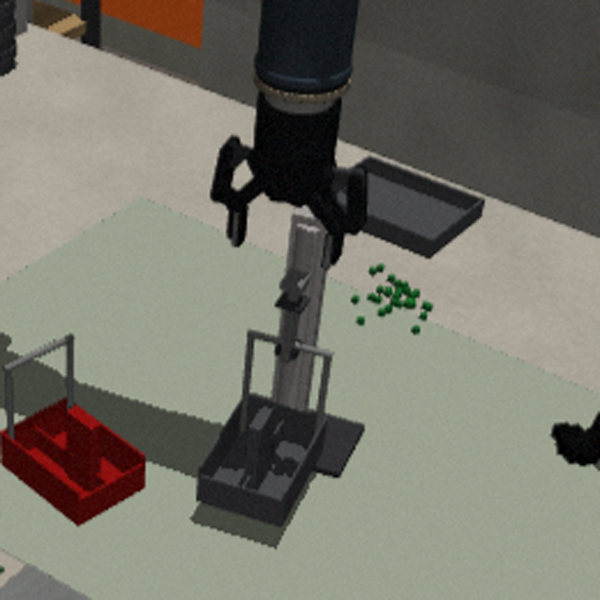

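```bash
python3 look.py t1 top; python3 - <<'E'
from h import *
o=np.array([501.3,265.3,464.4])
u=np.array([-.262,.965,0])
for n in("s1","t1"):
    d=load(n)
    for k in(-20,0,10,20):
      for dz in (0,20,40):
        X=o+u*k+[0,0,dz];p=proj(d,X).round().astype(int);c=d['R']@X+d['t']
        print(n,k,dz,p,'exp',c[2].round(0),'got',d['depth'][p[1],p[0]] if 0<=p[1]<480 and 0<=p[0]<640 else None)
E
```

```text
3.25 [522.3 190.3 286.4] [ 1.79893060e+02 -2.08751192e-02  1.05445181e+02] [ 0.99664585  0.81201358 -0.25876368]
s1 -20 0 [397  45] exp 1304.0 got 1213.8678
s1 -20 20 [398  36] exp 1290.0 got 1197.0663
s1 -20 40 [399  27] exp 1277.0 got 1182.3196
s1 0 0 [399  41] exp 1317.0 got 1198.7793
s1 0 20 [401  32] exp 1304.0 got 1191.5055
s1 0 40 [402  23] exp 1290.0 got 1174.4609
s1 10 0 [401  39] exp 1324.0 got 1201.8641
s1 10 20 [402  31] exp 1310.0 got 1187.7852
s1 10 40 [403  22] exp 1297.0 got 1176.066
s1 20 0 [402  37] exp 1331.0 got 1195.8352
s1 20 20 [403  29] exp 1317.0 got 1187.9109
s1 20 40 [405  20] exp 1303.0 got 1177.3873
t1 -20 0 [107 271] exp 786.0 got 509.0592
t1 -20 20 [101 271] exp 766.0 got 505.0818
t1 -20 40 [ 96 271] exp 746.0 got 506.6946
t1 0 0 [ 94 275] exp 786.0 got 505.23563
t1 0 20 [ 88 275] exp 766.0 got 506.4134
t1 0 40 [ 82 275] exp 746.0 got 507.73483
t1 10 0 [ 87 277] exp 786.0 got 509.6981
t1 10 20 [ 81 277] exp 766.0 got 508.82532
t1 10 40 [ 75 277] exp 746.0 got 506.53876
t1 20 0 [ 81 279] exp 785.0 got 508.98813
t1 20 20 [ 74 279] exp 765.0 got 507.2677
t1 20 40 [ 68 279] exp 746.0 got 505.08392
```

>>> {"api": "jog_arm", "payload": {
  "motion": [
    [-0.15,-0.01,0.3,0,1],
    [-0.15,-0.01,0.8,0,1],
    [-0.15,-0.01,1.3,0,1],
    [-0.15,-0.01,1.8,0,1],
    [-0.15,-0.01,2.2,0,1],
    [-0.15,-0.01,2.5,0,1],
    [-0.15,-0.01,2.7,0,1],
    [-0.15,-0.01,2.7,0,1]
  ]
}}

```text
t: 4.25
tool_pos: [523.0, 182.4, 149.7]
ee_rot: [-180.0, 0.0, 105.4]
wrist_force: [0.8, -0.8, -0.7]
width: 0.998
gripper_force: 0.0
```

```bash
python3 look.py w2 wrist; python3 - <<'E'
from h import *
P=cloud(load("w2"));s=P.reshape(-1,3)
m=(s[:,2]>131)&(s[:,2]<142)&(np.hypot(s[:,0]-522,s[:,1]-186)<32);t=s[m];print(len(t),rect(t))
E
```

```text
4.3 [523.3 182.6 150.3] [1.79990253e+02 3.75015667e-03 1.05422771e+02] [ 1.00140884 -0.2188508  -0.71931755]
1591 ((522.3760375976562, 184.6268310546875), (13.973270416259766, 44.15199661254883), 15.0455322265625)
```

>>> {"api": "jog_arm", "payload": {
  "motion": [
    [0,0,0.3,0,1],
    [0,0,0.6,0,1],
    [0,0,0.78,0,1],
    [0,0,0.85,0,1],
    [0,0,0.85,0,1],
    [0,0,0.85,0,1]
  ]
}}

```text
t: 5.05
tool_pos: [523.4, 182.7, 108.0]
ee_rot: [180.0, -0.0, 105.4]
wrist_force: [-0.2, 0.1, -0.9]
width: 1.004
gripper_force: 0.0
```

No contact. Closing on the tab.

>>> {"api": "jog_arm", "payload": {
  "motion": [
    [0,0,0,0,0.7],
    [0,0,0,0,0.45],
    [0,0,0,0,0.3],
    [0,0,0,0,0.25],
    [0,0,0,0,0.2],
    [0,0,0,0,0.15],
    [0,0,0,0,0.1],
    [0,0,0,0,0.05],
    [0,0,0,0,0],
    [0,0,0,0,0],
    [0,0,0,0,0]
  ]
}}

```text
t: 6.42
tool_pos: [523.1, 182.6, 107.7]
ee_rot: [-180.0, 0.0, 105.4]
wrist_force: [-0.6, 0.3, -0.1]
width: 0.002
gripper_force: 0.0
```

```bash
python3 look.py s2 scene;python3 look.py w3 wrist; python3 - <<'E'
import cv2,numpy as np;a=cv2.imread("pics/s2.png")[80:260,300:480];b=cv2.imread("pics/w3.png");cv2.imwrite("pics/c2.png",np.hstack([cv2.resize(a,(400,400),interpolation=2),cv2.resize(b,(400,300)) if 0 else np.vstack([cv2.resize(b,(400,300)),np.zeros((100,400,3),np.uint8)])]))
E
```

```text
6.475 [523.1 182.7 107.7] [-1.79998910e+02  1.63659146e-04  1.05436332e+02] [-1.34525921  0.02677259  0.26372574]
6.525 [523.1 182.7 107.7] [-1.79998670e+02  1.45401281e-03  1.05436161e+02] [-0.25784073 -0.73593984  0.02767893]
```

View pics/c2.png

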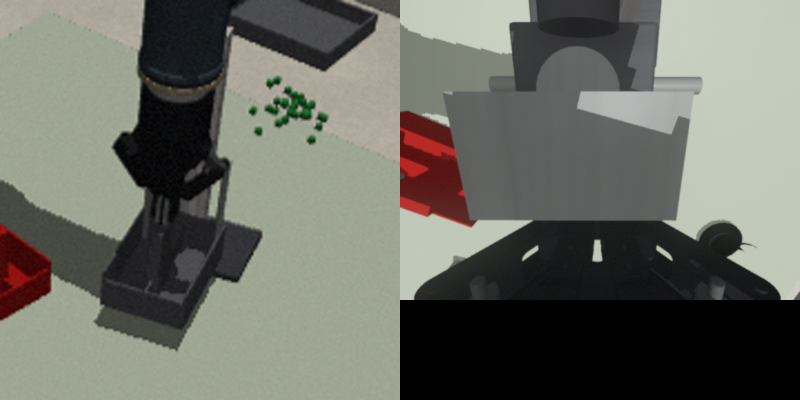

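```bash
python3 - <<'E'
from h import *
from plant import sensors
print(sensors.get_state())
d=load("s2");e=load("scene0");w=load("w3")
for z in (108,126,138): print(z,proj(d,[522.4,184.6,z]).round(1))
a=d['pixels'][145:215,340:410,::-1];b=e['pixels'][145:215,340:410,::-1];f=lambda x:cv2.convertScaleAbs(cv2.resize(x,(400,400),interpolation=0),alpha=2.2)
cv2.imwrite("pics/c3.png",np.hstack([f(a),f(b)]))
E
```

```text
{'t': 6.525, 'q': array([-38.18385244,  29.89435468,  21.26853779, 107.77077464,
       -14.80685905,  45.01830099,   6.48407492]), 'qd': array([-0.09003527, -0.01940647,  0.00515929, -0.11029992, -0.06960244,
        0.00225119, -0.03886245]), 'tau': array([-6.02175787e-04, -6.24267197e+01,  7.00934842e+00, -2.16522056e+01,
        1.23880888e-02,  2.50100362e-03,  3.79932843e-06]), 'tool_pos': array([523.14706935, 182.66734698, 107.69656155]), 'ee_rot': array([-1.79998670e+02,  1.45401281e-03,  1.05436161e+02]), 'wrist_force': array([-0.25784073, -0.73593984,  0.02767893]), 'ft_torque': array([-0.04659545,  0.01858181,  0.01121634]), 'gripper_force': 0.0, 'width': 0.0007488976619733995}
108 [372.  189.9]
126 [372.6 184.2]
138 [373.  180.4]
```

View pics/c3.png

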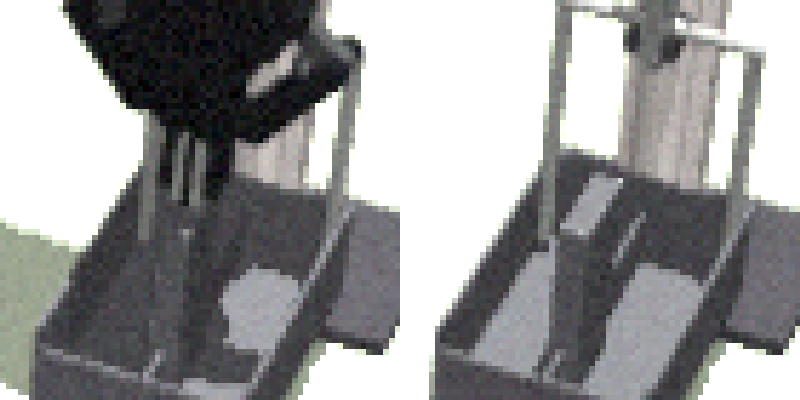

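The close crop shows the shut fingers at left (185,165) ending at about scene row 180. That is at the tab's top, not around it, so the real tips are higher than the reported TCP. I'll measure by how much.

```bash
python3 - <<'E'
from h import *
d=load("s2");P=cloud(d)
for r in range(164,192,2): print(r,[(P[r,c].round(0).astype(int).tolist(),int(d['pixels'][r,c].mean())) for c in (369,372,375)])
w=load("w3");Q=cloud(w);o=-w['R'].T@w['t'];print('cam',o.round(1), 'rel tcp z',o[2]-107.7)
m=(Q[...,2]<230)&(Q[...,2]>100)&(np.hypot(Q[...,0]-523,Q[...,1]-183)<25);print(m.sum(),np.percentile(Q[m],[1,50,99],axis=0).round(0).tolist() if m.any() else '')
# open fingers seen in the first wrist picture (tcp z 286)
w=load("w1");Q=cloud(w);k=(w['depth']<350)&(w['depth']>0)&(w['pixels'].mean(2)<45);print('open fingers z min rel',np.percentile(Q[k][:,2],[0.5,2,50]).round(1)-286)
E
```

```text
164 [([517, 167, 195], 11), ([525, 168, 199], 5), ([530, 173, 198], 6)]
166 [([518, 167, 190], 7), ([525, 168, 193], 6), ([531, 172, 194], 10)]
168 [([515, 172, 180], 9), ([524, 171, 184], 47), ([535, 167, 192], 6)]
170 [([515, 174, 173], 6), ([522, 175, 175], 40), ([532, 172, 182], 48)]
172 [([516, 173, 167], 15), ([526, 170, 174], 25), ([531, 175, 174], 49)]
174 [([518, 171, 164], 9), ([524, 173, 165], 22), ([531, 176, 167], 49)]
176 [([514, 178, 151], 7), ([524, 175, 158], 16), ([533, 175, 163], 35)]
178 [([462, 261, 69], 33), ([525, 174, 153], 9), ([531, 178, 154], 27)]
180 [([466, 256, 67], 34), ([527, 172, 149], 9), ([533, 177, 149], 40)]
182 [([521, 169, 142], 32), ([524, 178, 138], 36), ([529, 184, 137], 33)]
184 [([524, 165, 139], 35), ([529, 171, 138], 32), ([530, 183, 132], 26)]
186 [([527, 161, 137], 34), ([535, 162, 141], 54), ([527, 190, 119], 24)]
188 [([527, 163, 130], 39), ([532, 169, 129], 39), ([525, 193, 110], 19)]
190 [([527, 163, 123], 36), ([536, 163, 128], 32), ([526, 192, 105], 27)]
cam [502.9 257.6 286.8] rel tcp z 179.1318888943361
13757 [[499.0, 173.0, 182.0], [522.0, 195.0, 217.0], [545.0, 203.0, 230.0]]
open fingers z min rel [ 54.3  62.4 114. ]
```

```bash
python3 - <<'E'
from h import *
d=load("s2");o=np.array([502.9,257.6,286.8]);u=np.array([-.262,.965,0]);w=np.array([.965,.262,0])
for k in(-20,-10,0,10):
  for j in (-15,0,15,25):
    X=o+u*k+w*j;p=proj(d,X).round().astype(int);c=d['R']@X+d['t'];print(k,j,p,'exp',c[2].round(0),'got',d['depth'][p[1],p[0]],d['pixels'][p[1],p[0]])
E
```

```text
-20 -15 [381 116] exp 1426.0 got 1310.7074 [27 33 37]
-20 0 [387 117] exp 1422.0 got 1307.3456 [17 22 26]
-20 15 [393 119] exp 1417.0 got 1324.3586 [81 72 61]
-20 25 [397 120] exp 1414.0 got 1471.905 [83 82 79]
-10 -15 [382 114] exp 1432.0 got 1302.4365 [22 27 32]
-10 0 [388 115] exp 1428.0 got 1311.8505 [22 27 28]
-10 15 [394 117] exp 1424.0 got 1324.0887 [32 30 26]
-10 25 [398 118] exp 1421.0 got 1467.9486 [80 77 74]
0 -15 [384 112] exp 1439.0 got 1308.6343 [22 25 30]
0 0 [390 113] exp 1435.0 got 1309.5886 [33 37 43]
0 15 [396 115] exp 1430.0 got 1323.9508 [12 13 13]
0 25 [400 116] exp 1428.0 got 1471.217 [73 70 67]
10 -15 [385 110] exp 1446.0 got 1302.3615 [23 29 31]
10 0 [391 111] exp 1441.0 got 1308.1522 [22 25 32]
10 15 [397 113] exp 1437.0 got 1317.8112 [24 27 31]
10 25 [401 114] exp 1434.0 got 1477.1165 [68 65 65]
```

>>> {"api": "jog_arm", "payload": {
  "motion": [
    [0,0,0,0,0.4],
    [0,0,0,0,0.8],
    [0,0,0,0,1],
    [0,0,0,0,1],
    [0,0,0,0,1],
    [0,0,0,0,1]
  ]
}}

```text
t: 7.28
tool_pos: [523.2, 182.7, 107.7]
ee_rot: [180.0, 0.0, 105.4]
wrist_force: [-0.4, 0.2, 0.1]
width: 1.004
gripper_force: 0.0
```

>>> {"api": "jog_arm", "payload": {
  "motion": [
    [0,0,0.08,0,1],
    [0,0,0.16,0,1],
    [0,0,0.24,0,1],
    [0,0,0.32,0,1],
    [0,0,0.32,0,1]
  ]
}}

```text
t: 7.9
tool_pos: [522.9, 182.6, 91.3]
ee_rot: [-180.0, 0.0, 105.4]
wrist_force: [0.7, -0.4, 0.5]
width: 0.999
gripper_force: 0.0
```

>>> {"api": "jog_arm", "payload": {
  "motion": [
    [0,0,0.08,0,1],
    [0,0,0.16,0,1],
    [0,0,0.24,0,1],
    [0,0,0.24,0,1]
  ]
}}

```text
t: 8.4
tool_pos: [522.9, 182.6, 79.3]
ee_rot: [-180.0, 0.0, 105.4]
wrist_force: [-0.0, -0.3, 0.4]
width: 0.997
gripper_force: 0.0
```

>>> {"api": "jog_arm", "payload": {
  "motion": [
    [0,0,0.08,0,1],
    [0,0,0.16,0,1],
    [0,0,0.24,0,1],
    [0,0,0.24,0,1]
  ]
}}

```text
t: 8.9
tool_pos: [522.9, 182.6, 67.3]
ee_rot: [-180.0, 0.0, 105.4]
wrist_force: [0.1, 0.8, -0.8]
width: 0.998
gripper_force: 0.0
```

No contact. Tips are now at about z 108 by the pictures, so I'll close.

>>> {"api": "jog_arm", "payload": {
  "motion": [
    [0,0,0,0,0.6],
    [0,0,0,0,0.35],
    [0,0,0,0,0.28],
    [0,0,0,0,0.22],
    [0,0,0,0,0.16],
    [0,0,0,0,0.1],
    [0,0,0,0,0],
    [0,0,0,0,0],
    [0,0,0,0,0]
  ]
}}

```text
t: 10.02
tool_pos: [523.0, 182.6, 67.7]
ee_rot: [-180.0, 0.0, 105.4]
wrist_force: [-2.3, -0.2, 1.7]
width: 0.155
gripper_force: 58.7
```

```bash
python3 - <<'E'
from h import *
u=np.array([-.262,.965,0]);w=np.array([.965,.262,0]);g=np.array([522.4,184.6,0])
for n in("scene0","w2"):
    P=cloud(load(n)).reshape(-1,3);a=(P-g)@u;b=(P-g)@w
    for lo in range(198,280,4):
        m=(abs(b)<24)&(a>45)&(a<86)&(P[:,2]>=lo)&(P[:,2]<lo+4)
        if m.sum()>2: print(n,lo,m.sum(),np.percentile(a[m],[5,50,95]).round(0),np.percentile(b[m],[5,95]).round(0))
E
```

```text
scene0 198 5 [67. 71. 74.] [-8.  1.]
scene0 202 7 [66. 69. 81.] [-4.  2.]
scene0 206 4 [66. 71. 83.] [-5.  0.]
scene0 210 6 [65. 68. 71.] [-6.  2.]
scene0 214 6 [65. 68. 72.] [-6.  1.]
scene0 218 7 [64. 67. 72.] [-7.  2.]
scene0 222 7 [66. 70. 72.] [-8.  2.]
scene0 226 5 [68. 69. 72.] [-5.  1.]
scene0 234 13 [61. 64. 85.] [-13.  11.]
scene0 238 51 [60. 69. 84.] [-15.  11.]
scene0 242 21 [58. 71. 81.] [-14.  11.]
scene0 246 5 [70. 72. 73.] [-6.  1.]
scene0 250 4 [67. 71. 72.] [-5.  1.]
scene0 254 4 [65. 65. 69.] [-8.  8.]
scene0 258 13 [61. 63. 75.] [-14.   9.]
scene0 262 31 [59. 69. 83.] [-14.   9.]
scene0 266 36 [58. 70. 85.] [-13.   9.]
scene0 270 9 [66. 71. 77.] [-5. 10.]
scene0 274 4 [70. 76. 79.] [-4.  0.]
w2 262 8820 [62. 74. 85.] [-13.   9.]
w2 266 9525 [62. 75. 85.] [-13.   8.]
w2 274 992 [72. 74. 77.] [-5.  0.]
```

>>> {"api": "jog_arm", "payload": {
  "motion": [
    [0,0,-0.02,0,0],
    [0,0,-0.06,0,0],
    [0,0,-0.12,0,0],
    [0,0,-0.18,0,0],
    [0,0,-0.24,0,0],
    [0,0,-0.3,0,0],
    [0,0,-0.32,0,0],
    [0,0,-0.32,0,0],
    [0,0,-0.32,0,0]
  ]
}}

```text
t: 11.15
tool_pos: [523.1, 182.7, 83.7]
ee_rot: [-180.0, 0.0, 105.4]
wrist_force: [-0.3, 0.7, -1.1]
width: 0.154
gripper_force: 58.4
```

>>> {"api": "jog_arm", "payload": {
  "motion": [
    [0,0,-0.05,0,0],
    [0,0,-0.1,0,0],
    [0,0,-0.15,0,0],
    [0,0,-0.2,0,0],
    [0,0,-0.2,0,0],
    [0,0,-0.2,0,0]
  ]
}}

```text
t: 11.9
tool_pos: [523.2, 182.7, 93.7]
ee_rot: [180.0, -0.0, 105.4]
wrist_force: [-0.2, 0.8, -1.6]
width: 0.159
gripper_force: 58.4
```

>>> {"api": "jog_arm", "payload": {
  "motion": [
    [0,0,-0.05,0,0],
    [0,0,-0.1,0,0],
    [0,0,-0.1,0,0]
  ]
}}

```text
t: 12.28
tool_pos: [523.3, 182.7, 99.0]
ee_rot: [180.0, -0.0, 105.4]
wrist_force: [-0.2, 0.3, -1.4]
width: 0.156
gripper_force: 58.4
```

>>> {"api": "jog_arm", "payload": {
  "motion": [
    [0,0,-0.04,0,0],
    [0,0,-0.08,0,0],
    [0,0,-0.08,0,0]
  ]
}}

```text
t: 12.65
tool_pos: [523.2, 182.7, 102.9]
ee_rot: [180.0, -0.0, 105.4]
wrist_force: [-0.1, 0.1, -2.2]
width: 0.158
gripper_force: 58.4
```

>>> {"api": "jog_arm", "payload": {
  "motion": [
    [0,0,-0.04,0,0],
    [0,0,-0.04,0,0],
    [0,0,-0.04,0,0]
  ]
}}

```text
t: 13.02
tool_pos: [523.2, 182.7, 104.7]
ee_rot: [180.0, -0.0, 105.4]
wrist_force: [0.5, 0.6, -1.4]
width: 0.153
gripper_force: 58.4
```

>>> {"api": "jog_arm", "payload": {
  "motion": [
    [0,0,-0.04,0,0],
    [0,0,-0.04,0,0],
    [0,0,-0.04,0,0]
  ]
}}

```text
t: 13.4
tool_pos: [523.2, 182.7, 106.7]
ee_rot: [180.0, 0.0, 105.4]
wrist_force: [-0.1, -0.0, -0.6]
width: 0.16
gripper_force: 58.4
```

>>> {"api": "jog_arm", "payload": {
  "motion": [
    [0,0,-0.04,0,0],
    [0,0,-0.04,0,0],
    [0,0,-0.04,0,0]
  ]
}}

```text
t: 13.78
tool_pos: [523.2, 182.7, 108.7]
ee_rot: [180.0, -0.0, 105.4]
wrist_force: [-1.1, 0.1, -1.3]
width: 0.156
gripper_force: 58.4
```

>>> {"api": "jog_arm", "payload": {
  "motion": [
    [0,0,-0.04,0,0],
    [0,0,-0.04,0,0],
    [0,0,-0.04,0,0]
  ]
}}

```text
t: 14.15
tool_pos: [523.2, 182.7, 110.8]
ee_rot: [180.0, -0.0, 105.4]
wrist_force: [0.3, 0.1, -1.7]
width: 0.156
gripper_force: 58.4
```

>>> {"api": "jog_arm", "payload": {
  "motion": [
    [0,0,-0.04,0,0],
    [0,0,-0.04,0,0],
    [0,0,-0.04,0,0]
  ]
}}

```text
t: 14.52
tool_pos: [523.2, 182.7, 112.8]
ee_rot: [180.0, -0.0, 105.4]
wrist_force: [0.0, 0.9, -1.8]
width: 0.151
gripper_force: 58.4
```

>>> {"api": "jog_arm", "payload": {
  "motion": [
    [0,0,-0.04,0,0],
    [0,0,-0.04,0,0],
    [0,0,-0.04,0,0]
  ]
}}

```text
t: 14.9
tool_pos: [523.2, 182.7, 114.7]
ee_rot: [180.0, -0.0, 105.4]
wrist_force: [0.2, 0.3, -0.3]
width: 0.152
gripper_force: 58.5
```

>>> {"api": "jog_arm", "payload": {
  "motion": [
    [0,0,-0.04,0,0],
    [0,0,-0.04,0,0],
    [0,0,-0.04,0,0]
  ]
}}

```text
t: 15.28
tool_pos: [523.0, 182.5, 116.5]
ee_rot: [-180.0, 0.0, 105.4]
wrist_force: [1.0, -0.7, -4.8]
width: 0.154
gripper_force: 58.4
```

>>> {"api": "jog_arm", "payload": {
  "motion": [
    [0,0,-0.04,0,0],
    [0,0,-0.04,0,0],
    [0,0,-0.04,0,0]
  ]
}}

```text
t: 15.65
tool_pos: [523.1, 182.5, 118.7]
ee_rot: [-180.0, 0.0, 105.4]
wrist_force: [1.1, -0.1, -5.9]
width: 0.16
gripper_force: 58.4
```

>>> {"api": "jog_arm", "payload": {
  "motion": [
    [0,0,-0.02,0,0],
    [0,0,-0.05,0,0],
    [0,0,-0.05,0,0],
    [0,0,-0.05,0,0]
  ]
}}

```text
t: 16.15
tool_pos: [523.1, 182.5, 121.1]
ee_rot: [-180.0, 0.0, 105.4]
wrist_force: [0.4, -1.8, -7.3]
width: 0.156
gripper_force: 58.4
```

```bash
for i in 1 2 3 4; do python3 look.py s3 scene; done
```

```text
16.2 [523.1 182.5 121.1] [-1.79990849e+02  8.13824228e-03  1.05430275e+02] [ 0.43458406 -1.60857539 -6.71954095]
16.25 [523.1 182.5 121.1] [-1.79988282e+02  1.00868182e-02  1.05434834e+02] [ 0.65200997 -1.43718222 -6.11690697]
16.3 [523.1 182.6 121.1] [-1.79988803e+02  5.29247229e-03  1.05432415e+02] [ 1.02150197 -1.97699135 -6.8396221 ]
16.35 [523.1 182.5 121.1] [-1.79990361e+02  5.68303983e-03  1.05429298e+02] [-0.16249445 -2.40429761 -6.97382543]
```

>>> {"api": "jog_arm", "payload": {
  "motion": [
    [-0.02,0,0,0,0],
    [-0.05,0,0,0,0],
    [-0.05,0,0,0,0]
  ]
}}

```text
t: 16.73
tool_pos: [523.7, 180.7, 121.2]
ee_rot: [-180.0, -0.0, 105.5]
wrist_force: [-1.2, 3.0, -6.5]
width: 0.154
gripper_force: 58.4
```

>>> {"api": "jog_arm", "payload": {
  "motion": [
    [-0.03,0,0,0,0],
    [-0.05,0,0,0,0],
    [-0.05,0,0,0,0]
  ]
}}

```text
t: 17.1
tool_pos: [524.5, 177.7, 121.2]
ee_rot: [-180.0, 0.0, 105.4]
wrist_force: [-0.1, 2.1, -6.7]
width: 0.152
gripper_force: 58.4
```

>>> {"api": "jog_arm", "payload": {
  "motion": [
    [-0.03,0,0,0,0],
    [-0.06,0,0,0,0],
    [-0.06,0,0,0,0]
  ]
}}

```text
t: 17.48
tool_pos: [525.4, 174.7, 121.2]
ee_rot: [180.0, 0.0, 105.4]
wrist_force: [-0.3, 1.5, -6.3]
width: 0.154
gripper_force: 58.4
```

>>> {"api": "jog_arm", "payload": {
  "motion": [
    [-0.04,0,0,0,0],
    [-0.1,0,0,0,0],
    [-0.1,0,0,0,0]
  ]
}}

```text
t: 17.85
tool_pos: [526.7, 169.6, 121.2]
ee_rot: [-180.0, 0.0, 105.4]
wrist_force: [-0.3, 1.0, -6.1]
width: 0.156
gripper_force: 58.4
```

>>> {"api": "jog_arm", "payload": {
  "motion": [
    [-0.06,0,0,0,0],
    [-0.14,0,0,0,0],
    [-0.25,0,0,0,0],
    [-0.45,0,0,0,0],
    [-0.7,0,0,0,0],
    [-1,0,0,0,0],
    [-1.4,0,0,0,0],
    [-1.8,0,0,0,0],
    [-2.1,0,0,0,0],
    [-2.3,0,0,0,0],
    [-2.4,0,0,0,0],
    [-2.4,0,0,0,0]
  ]
}}

```text
t: 19.35
tool_pos: [558.5, 54.5, 121.1]
ee_rot: [-180.0, -0.0, 105.4]
wrist_force: [0.3, -0.1, -2.1]
width: 0.153
gripper_force: 58.9
```

```bash
python3 look.py s4 scene;python3 look.py t4 top; python3 - <<'E'
import cv2;a=cv2.imread("pics/s4.png")[60:360,180:500];cv2.imwrite("pics/s4c.png",cv2.resize(a,(640,600),interpolation=2))
E
```

```text
19.4 [558.5  55.  121.1] [-1.79993751e+02 -2.01458574e-02  1.05466617e+02] [-0.39940441  0.32861345 -2.03928423]
19.45 [558.4  55.2 121.1] [-1.79994371e+02 -2.52214470e-02  1.05480900e+02] [ 0.07176235  1.54397008 -2.44242513]
```

View pics/s4c.png

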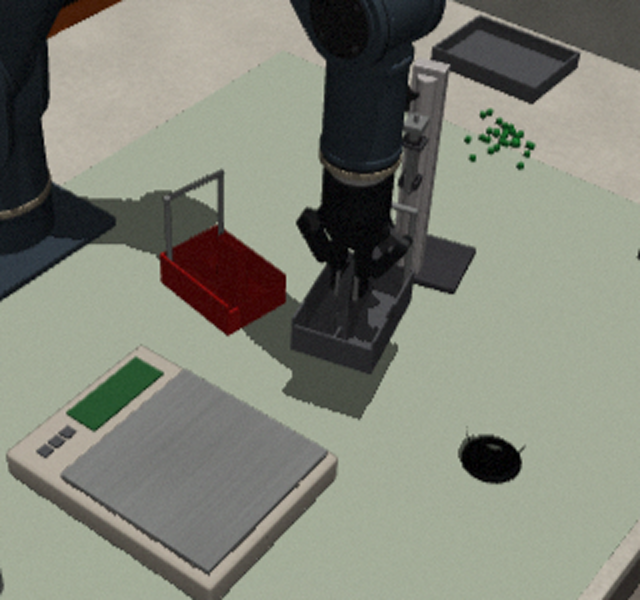

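The basket is free of the hook and hanging level in the grip, with the post clear behind it at (430,150) in the crop. I'll check its measured pose before carrying it across.

```bash
python3 - <<'E'
from h import *
T=np.array([558.5,55.0]);u=np.array([-.2664,.9639]);w=np.array([.9639,.2664])
for n in("s4","t4"):
    d=load(n);P=cloud(d).reshape(-1,3);a=(P[:,:2]-T)@u;b=(P[:,:2]-T)@w
    box=(abs(b)<60)&(a>-65)&(a<105)
    for lo in range(84,150,6):
        m=box&(P[:,2]>=lo)&(P[:,2]<lo+6)
        if m.sum()>8: print(n,lo,m.sum(),'a',np.percentile(a[m],[1,50,99]).round(1),'b',np.percentile(b[m],[1,99]).round(1))
    m=box&(P[:,2]>88)&(P[:,2]<102)&(abs(b)<42)&(a<80);Q=P[m]; 
    if m.sum()>50: print('floor fit',m.sum(),np.median(Q[:,2]),np.linalg.lstsq(np.c_[a[m],b[m],np.ones(m.sum())],Q[:,2],rcond=None)[0])
E
```

```text
s4 90 463 a [-48.3  22.4  92.7] b [-47.1  49.9]
s4 96 338 a [-49.6  27.1  93.4] b [-48.7  50.6]
s4 102 176 a [-50.5 -14.9  94.5] b [-49.   50.4]
s4 108 193 a [-50.4 -15.   93.2] b [-48.8  50.6]
s4 114 174 a [-51.1 -18.6  93.4] b [-48.4  50.5]
s4 120 200 a [-50.5 -28.2  91.7] b [-48.6  51.1]
s4 126 184 a [-50.  -21.8  92.5] b [-48.6  50.4]
s4 132 116 a [-52.3  14.2  94.3] b [-48.3  50.6]
s4 138 166 a [-47.8  12.8  93.7] b [-50.9  50.9]
s4 144 39 a [-27.7   2.6  88.2] b [-48.7  50.3]
floor fit 597 95.29521021450314 [-7.65538039e-03  4.70740633e-03  9.55572716e+01]
t4 84 31 a [-39.1 -31.5  -2.8] b [-40.9  42.6]
t4 90 398 a [-44.1 -27.4  -1.8] b [-43.4  47.4]
t4 96 63 a [-44.5 -24.4  -1. ] b [-48.8  44.3]
t4 102 14 a [-44.5 -34.9 -12.9] b [-49.1  48.3]
t4 108 13 a [-44.6 -35.2  -4.9] b [-49.   50.3]
t4 114 12 a [-44.7 -35.4 -18.5] b [-49.   48.5]
t4 120 28 a [-44.7 -38.5  -8.5] b [-48.9  48.1]
t4 126 67 a [-44.8 -42.8 -14.8] b [-49.1  48. ]
t4 132 15 a [-44.6 -31.8  -2.8] b [-48.9  50.7]
t4 138 31 a [-44.6 -28.7  -3.9] b [-49.   50.3]
floor fit 445 93.38153561226495 [1.32799093e-02 2.28833077e-03 9.37557383e+01]
```

>>> {"api": "jog_arm", "payload": {
  "motion": [
    [-0.15,-0.06,0,0.4,0],
    [-0.45,-0.17,0,1.2,0],
    [-0.9,-0.34,0,2.5,0],
    [-1.4,-0.53,0,4,0],
    [-1.95,-0.74,0,5.5,0],
    [-2.5,-0.95,0,7,0],
    [-3.05,-1.16,0,8.5,0],
    [-3.6,-1.37,0,10,0],
    [-4.1,-1.56,0,11.5,0],
    [-4.5,-1.71,0,12.6,0],
    [-4.72,-1.8,0,13.2,0],
    [-4.8,-1.83,0,13.4,0]
  ]
}}

```text
t: 20.95
tool_pos: [534.0, -201.8, 121.1]
ee_rot: [-180.0, -0.0, 92.0]
wrist_force: [-0.1, 0.8, -1.6]
width: 0.155
gripper_force: 59.1
```

>>> {"api": "jog_arm", "payload": {
  "motion": [
    [0,0,0.05,0,0],
    [0,0,0.2,0,0],
    [0,0,0.35,0,0],
    [0,0,0.47,0,0],
    [0,0,0.56,0,0],
    [0,0,0.62,0,0],
    [0,0,0.64,0,0],
    [0,0,0.64,0,0],
    [0,0,0.64,0,0]
  ]
}}

```text
t: 22.08
tool_pos: [534.3, -201.3, 89.4]
ee_rot: [180.0, 0.0, 92.0]
wrist_force: [-0.2, 0.0, -1.8]
width: 0.155
gripper_force: 59.2
```

>>> {"api": "jog_arm", "payload": {
  "motion": [
    [0,0,0.02,0,0],
    [0,0,0.04,0,0],
    [0,0,0.04,0,0],
    [0,0,0.04,0,0]
  ]
}}

```text
t: 22.58
tool_pos: [534.2, -201.2, 87.2]
ee_rot: [-180.0, 0.0, 92.0]
wrist_force: [0.7, -0.4, -2.1]
width: 0.153
gripper_force: 59.2
```

>>> {"api": "jog_arm", "payload": {
  "motion": [
    [0,0,0.02,0,0],
    [0,0,0.03,0,0],
    [0,0,0.03,0,0],
    [0,0,0.03,0,0]
  ]
}}

```text
t: 23.08
tool_pos: [534.2, -201.3, 85.7]
ee_rot: [-180.0, 0.0, 92.0]
wrist_force: [-0.1, -0.4, -2.4]
width: 0.153
gripper_force: 59.2
```

Underside is at about 56. Continuing in 1 mm steps.

>>> {"api": "jog_arm", "payload": {
  "motion": [
    [0,0,0.01,0,0],
    [0,0,0.02,0,0],
    [0,0,0.02,0,0],
    [0,0,0.02,0,0]
  ]
}}

```text
t: 23.58
tool_pos: [534.3, -201.2, 84.8]
ee_rot: [180.0, -0.0, 92.0]
wrist_force: [-1.1, 1.4, 2.3]
width: 0.151
gripper_force: 59.7
```

>>> {"api": "jog_arm", "payload": {
  "motion": [
    [0,0,0.01,0,0],
    [0,0,0.02,0,0],
    [0,0,0.02,0,0],
    [0,0,0.02,0,0]
  ]
}}

```text
t: 24.08
tool_pos: [534.3, -201.2, 83.8]
ee_rot: [180.0, -0.0, 92.0]
wrist_force: [-1.5, 1.7, 4.4]
width: 0.156
gripper_force: 60.0
```

>>> {"api": "jog_arm", "payload": {
  "motion": [
    [0,0,-0.015,0,0],
    [0,0,-0.03,0,0],
    [0,0,-0.03,0,0],
    [0,0,-0.03,0,0]
  ]
}}

```text
t: 24.58
tool_pos: [534.3, -201.3, 85.1]
ee_rot: [180.0, 0.0, 92.0]
wrist_force: [0.3, -0.2, 1.5]
width: 0.153
gripper_force: 59.6
```

Near neutral. Releasing gradually, then straight up.

>>> {"api": "jog_arm", "payload": {
  "motion": [
    [0,0,0,0,0.14],
    [0,0,0,0,0.18],
    [0,0,0,0,0.22],
    [0,0,0,0,0.3],
    [0,0,0,0,0.45],
    [0,0,0,0,0.65],
    [0,0,0,0,0.85],
    [0,0,0,0,0.85],
    [0,0,0,0,0.85]
  ]
}}

```text
t: 25.7
tool_pos: [534.2, -201.2, 85.2]
ee_rot: [-180.0, 0.0, 92.0]
wrist_force: [-0.1, -0.8, -0.1]
width: 0.852
gripper_force: 0.0
```

>>> {"api": "jog_arm", "payload": {
  "motion": [
    [0,0,-0.1,0,0.85],
    [0,0,-0.3,0,0.85],
    [0,0,-0.6,0,0.85],
    [0,0,-1,0,0.85],
    [0,0,-1.6,0,0.85],
    [0,0,-2.3,0,0.85],
    [0,0,-3,0,0.85],
    [0,0,-3.6,0,0.85],
    [0,0,-4,0,0.85],
    [0,0,-4,0,0.85]
  ]
}}

```text
t: 26.95
tool_pos: [534.8, -201.8, 287.5]
ee_rot: [179.8, 0.1, 92.0]
wrist_force: [0.6, 0.4, -0.6]
width: 0.85
gripper_force: 0.0
```

```bash
python3 look.py s5 scene; python3 look.py w5 wrist; python3 - <<'E'
from h import *
d=load("w5");P=cloud(d).reshape(-1,3)
m=(P[:,2]>150)&(P[:,2]<160)&(np.hypot(P[:,0]-534,P[:,1]+199)<32);print('tab',m.sum(),rect(P[m]) if m.sum()>5 else '',np.median(P[m][:,2]))
a=d['pixels'][...,::-1];b=load("s5")['pixels'][...,::-1]
cv2.imwrite("pics/f.png",np.hstack([cv2.resize(b,(400,300)),cv2.resize(a,(400,300))]))
E
```

```text
27.0 [ 534.3 -201.4  286.1] [1.79905460e+02 2.25346810e-02 9.20290888e+01] [-0.2245171  -0.53562668 -0.92657183]
27.05 [ 533.9 -201.1  285.2] [ 1.79995049e+02 -5.52401277e-03  9.20339030e+01] [ 0.20005729  0.28267499 -0.69476876]
tab 686 ((534.8442993164062, -198.27142333984375), (13.55404281616211, 44.20061492919922), 2.31181001663208) 155.4965875051314
```

View pics/f.png

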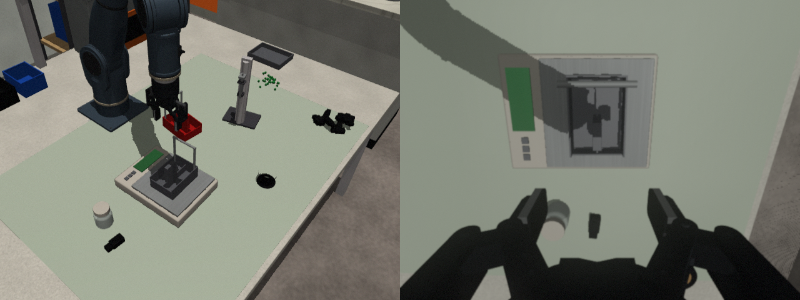

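The basket stands upright on the platform at left (172,175), centred within about 1 mm by the tab measurement. The arm is clear of it and the other items haven't moved. Handing in.

```bash
python3 -c "
from plant import workorder;print(workorder.finish_job())"
```

```text
the job is handed in; nothing more can be done
None
```

The grey basket is off the hook and standing upright on the scale platform, about 1 mm from its centre. It was handed in at about 27 s with the arm clear; the peak net force at the wrist was about 7.5 N, and the first closing of the gripper missed above the tab without touching it.

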